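Clamp a glued key plaque over a release sheet on the hall console

ROBOT

A 7-joint arm with a two-finger parallel gripper is mounted at the origin on the work surface. World frame = base frame: x ahead of the robot, y to its left, z up, the work surface at z = 0. Lengths are in m, angles in rad, forces in N, time in s.
With the tool pointing down it reaches from about 0.4 to 0.875 m from the base axis. Payload 6.5 kg.
Tool frame: the origin (TCP) lies on the centre line of the jaws, within the pads' length; the fingertips stand 8 mm ahead of it and the grasp point (between the pads) lies 11 mm behind it (arm.nose_length is the z of the fingertips in the tool frame, in m); z points along the fingers, y is the line along which they close (so a half turn about z gives the same grasp; the last joint's range is limited). The gripper opens to 88 mm and grips with 3 to 60 N. Pads are 18 mm wide; open, the fingers measure 123 mm over their backs; the gripper's body (75 mm by 187 mm) begins 45 mm behind the grasp point.
Start: joints at [1.282, 0.536, -0.004, 1.538, 0.003, 1.067, -0.071], TCP at [0.144, -0.634, 0.247] pointing down, gripper open.
Joint ranges: [-2.7, 2.7], [-0.37, 2.16], [-1.27, 1.26], [0.24, 2.4], [-1.31, 4.45], [0.19, 1.91], [-2.76, 2.76]. Speed limits (rad/s): [2.39, 2.39, 3.14, 3.14, 3.14, 3.14, 3.14].

INTERFACE

Orientations are given as a unit quaternion [w, x, y, z].
In Python, from station import arm gives the robot as it stands.
- The arm moves only by the shell command python3 -m creep 'ROWS' [OPENING]. ROWS is a JSON object of lists of equal length, an entry for each row: "slide": the shift along the tool's x, y, z in cm, a list of three; "roll": the turn about the tool's z in rad. In form: {"slide": [[dx, dy, dz], ...], "roll": [roll, ...]}. A call has exactly 5 rows; each row shifts and turns the commanded pose from where the row before left it, along the tool's axes as they then stand; what a row does not reach is not made up. A row lasts 1/8 s, in which the tool goes at most 62.5 mm and 10.7 degrees, less where a joint would pass 70% of its speed; a pose out of reach is approached as far as the arm can. A call is refused whole if a number of a shift passes 6.25 or a number of a turn 0.188, either way. A call with a gripper value outside its range is refused whole. OPENING is the finger opening in cm, from 0 to 8.81, set as the call begins (- or left out, the last holds). The fingers move at their own pace and stop on an object; the grip force is fixed at half the most. Time passes only in rows, so rows that do not move let the fingers close, or fill a call up. It gives the time, the measured TCP pose, the force, the opening and the grip force at its end, in the units of the state.
- arm.sense(): the state, without advancing time (a new reading comes with each control period).
- arm.grab_frame(name): name is "side" or "top"; returns (picture, depth): 400x640x3 uint8, red, green, blue; 400x640 float32, m along the optical axis (not along the pixel's ray), 0 where there is no reading.
- arm.get_calibration(name): a dict with "fx", "fy", "cx", "cy" (pixels), "k1" (the pictures are not rectified: a ray, as slopes to the right and down, at radius r is drawn at 1 + k1 r^2 times it, then the intrinsics apply), "rvec" (rotation vector, rad) and "tvec" (3), from world to camera coordinates, as OpenCV has them. Camera axes: x right, y down, z forward; pixel columns grow to the right and rows downward; lengths in m; the calibration is good to about 2 mm. A picture is of the moment at which its call begins. get_calibration takes no time and is no camera call.
- arm.finish_job(): hands the job in; it is judged then, once.
The state is a dict: "time": time; "qpos": joint angles; "qd": joint speeds; "joint_torque": joint torques, N m; "position": TCP position; "eef_rot": TCP orientation; "ft_force": force on the tool from outside, world axes, zero at the start; "ft_torque": the same for the moment, N m; "gripper_width": finger opening in m; "grip_force": force on a finger pad.
Only numpy, scipy, OpenCV 4.12 (cv2) and the standard library are available. Lean on these libraries where they do the work, as an engineer would, in place of code of your own. Each camera call takes 0.05 s, during which the arm holds its last target. There are 200 camera calls.

TASK

The wooden key plaque has just been glued across its middle: lay the white release sheet flat on the console between the bar clamp's jaws, lengthwise along the bar, and set the plaque on it, hooks up, its ends facing the jaws. Then pump the clamp's trigger until both jaw pads bear on the plaque, and finish still holding the trigger squeezed, so that the clamp presses firmly without crushing the joint. Leave the bowl, sunglasses case, car fob and keys alone.

Things in the scene. Friction and masses are not known exactly. Their poses are not given: they have to be found in the camera images.
- clamp: One-hand ratchet bar clamp lying loose on its side, 0.7 kg, 34 mm high. Origin: on the console, below the bar where it runs through the black housing (mm in its frame: x -24 to 30, y -20 to 22, z 0 to 34). The steel bar runs along y from -45 to 188 (x -8 to 8, z 14 to 20). Both jaws reach out to x = 92 (z 8 to 26: a thin sheet passes under them); grip and trigger reach out to -x.
- seat (a point): Place for the middle of sheet and plaque: a point on the console between the jaws, fixed to the clamp at (62, 86, 0) mm in its frame, axes as the clamp's. It is 60 mm from the face of the fixed pad (in -y) and 54 mm from the bar's near edge (in -x).
- jaw_head (a point): Top of the black head at the bar's end that carries the moving jaw and travels with the bar; 34 mm above the console, on the bar's middle line. The head measures 44 (x, from -17 to 27) x 24 (y) x 34 mm and slides on the console.
- fixed_pad: Soft black pad of the fixed jaw, part of the housing: 44 mm along x (from -14 to +30 mm), 18 mm high. Origin in its working face, 17 mm above the console; the face looks to the clamp's +y.
- moving_pad: Soft black pad of the moving jaw at the bar's end: 44 mm along x (from -14 to +30 mm), 18 mm high, 12 mm thick. Origin in its working face, 17 mm above the console; the face looks to the clamp's -y, towards the fixed pad, 120 to 134 mm from it at the start. Each pad gives about 1 mm for each 24 N.
- bar (a joint): How far the bar with the moving jaw has been drawn in, m; 0 to 0.014 at the start, grows as the jaws close (distance between the pad faces = 0.134 - this value). A toothed ratchet (teeth 3 mm apart) keeps what is gained: when the trigger is let out the bar slips back 2 mm or so at most.
- trigger (a joint): Trigger angle, rad: 0 let out, stop at 0.267 fully squeezed. A return spring (1.5 to 2.6 N at the blade) lets it out. A full stroke draws the bar in by about 6 mm; the first part of a stroke can be empty until the pawl meets a tooth. Once closed on something, the jaws press 1.4 to 2 times the squeeze on the blade (20 N gives some 30 N, 45 N some 80 N) and the blade stops short.
- blade (a point): The trigger's black blade, 78 x 10 mm, 22 mm high (6 to 28 mm above the console), roughly along the clamp's x, on the +y side of the grip. This point: middle of the zone to squeeze, on its outer face (looking to +y), 17 mm up; let out it lies at (-53, 38) mm in the clamp's frame, fully squeezed at about (-57, 17). Width there over grip and blade: 62 mm let out, 41 mm squeezed.
- grip (a point): Point on the outer face (looking to the clamp's -y) of the pistol grip, opposite the blade's point, at (-53, -24, 17) mm in the clamp's frame. The grip spans x -124 to -24, y -24 to -2, z 1 to 33 mm; its last 18 mm is a butt (y -27 to 3).
- sheet: Stiff white plastic release sheet, 60 (x) x 104 (y) x 5 mm, about 45 g, flat on the console at the start, left or right of the clamp. Origin: centre of its underside.
- plaque: Wooden key plaque, 52 (x) x 96 (y) x 18 mm, about 0.1 kg, glued from two halves (pale glue line across the middle, y = 0); two brass hooks at y = -32 and 32 mm rise to 40 mm above its underside. Flat on the console at the start, hooks up, on the other side of the clamp from the sheet. Origin: centre of its underside; z up. The joint is spoilt if the jaws press with over 75 N.
- bowl: Blue glazed ceramic key bowl, 130 mm across, 50 mm high. Bystander. Origin: centre of its underside.
- case: White plastic sunglasses case, closed, 68 (x) x 160 (y) x 44 mm. Bystander. Origin: centre of its underside.
- fob: Black plastic car fob, 36 (x) x 68 (y) x 13 mm. Bystander. Origin: centre of its underside.
- key_ring: Steel key ring 33 mm across with two keys reaching 66 mm from it in about +y. Bystander. Origin: centre of the ring, underside.

How it is judged:
On the way, in this order (a step that is already met when the one before it is completed fails the run):
1. the sheet lies flat on the console between the jaws, lengthwise along the bar, let go (x of sheet in the frame of seat between -0.02 and 0.02 m and y of sheet in the frame of seat between -0.03 and 0.03 m and height (world z) of sheet below 0.004 m and angle between sheet's own z axis and vertical below 0.06 rad and angle between the y axis of sheet and the y axis of clamp, either way round below 0.3 rad and contact force between the fingers and sheet below 0.1 N), for 0.2 s.
2. the plaque rests flat on the sheet, hooks up, let go (x of sheet in the frame of seat between -0.02 and 0.02 m and y of sheet in the frame of seat between -0.03 and 0.03 m and height (world z) of sheet below 0.004 m and angle between sheet's own z axis and vertical below 0.06 rad and angle between the y axis of sheet and the y axis of clamp, either way round below 0.3 rad and x of plaque in the frame of sheet between -0.015 and 0.015 m and y of plaque in the frame of sheet between -0.025 and 0.025 m and height (world z) of plaque between 0.003 and 0.009 m and angle between plaque's own z axis and vertical below 0.08 rad and contact force between sheet and plaque above 0.2 N and contact force between the fingers and plaque below 0.1 N), for 0.2 s.
3. the trigger is squeezed for a first stroke (value of joint trigger above 0.12 rad), for 0.02 s.
4. the trigger is let out again (value of joint trigger below 0.08 rad), for 0.02 s.
5. both jaw pads bear on the plaque (contact force between each of fixed_pad, moving_pad and plaque above 3 N), for 0.1 s.
At the end, for the whole second after the job is handed in: Fingers press the trigger blade (over 3 N); both pads press the plaque with 10 to 75 N; the plaque lies flat, hooks up, on the sheet (within 15 mm across, 25 mm along), in line with the bar (0.15 rad); the sheet lies flat at the seat (20 mm across, 30 mm along, 0.3 rad); fingers touch neither (all of step 2 and contact force between fixed_pad and plaque between 10 and 75 N and contact force between moving_pad and plaque between 10 and 75 N and contact force between the fingers and trigger above 3 N and contact force between the fingers and sheet below 0.1 N and angle between the y axis of plaque and the y axis of clamp, either way round below 0.15 rad and linear speed of plaque below 0.02 m/s); the arm keeps its last pose, push and grip.
It fails at once if the jaws crush the glued joint (more than 75 N) (contact force between any of moving_pad, fixed_pad and plaque above 75 N).
It fails at once if a bystander is moved by more than 20 mm (distance of any of bowl, case, fob, key_ring from where it was at the start of the episode above 0.02 m).
It also fails if it takes over 67 s, if anything falls off the work surface, if the arm or the gripper's body presses on something with over 40 N, if the wrist force passes 120 N, or if a joint passes its speed limit or range.

## Working session

There is one attempt and no reset: what is moved stays moved. The work goes in short steps, Python scripts to look and compute and a shell command to move; the robot and the scene stay as the last step left them, time stands still between calls to the robot, and variables do not carry over. Pictures are saved under pics/ and viewed, at most 10 in all, crops included, and the job is handed in when it is done.

```bash
mkdir -p pics; ls
cat > h.py <<'E'
import numpy as np, cv2
from station import arm
def cal(n):
    c=arm.get_calibration(n); R=cv2.Rodrigues(np.array(c["rvec"],float))[0]; return c,R,np.array(c["tvec"],float).ravel()
def rays(n,uv):
    c,R,t=cal(n); uv=np.atleast_2d(np.array(uv,float))
    d=np.stack([(uv[:,0]-c["cx"])/c["fx"],(uv[:,1]-c["cy"])/c["fy"]],1); s=d.copy()
    for _ in range(30): s=d/(1+c["k1"]*(s**2).sum(1,keepdims=True))
    return -R.T@t, s, R
def plane(n,uv,z):
    o,s,R=rays(n,uv); w=np.c_[s,np.ones(len(s))]@R
    return o+w*((z-o[2])/w[:,2])[:,None]
def cloud(n,uv,depth):
    o,s,R=rays(n,uv); uv=np.atleast_2d(uv).astype(int); z=depth[uv[:,1],uv[:,0]]
    return o+(np.c_[s,np.ones(len(s))]*z[:,None])@R
def grab(n,f):
    p,d=arm.grab_frame(n); cv2.imwrite("pics/"+f,p[:,:,::-1]); np.save("pics/"+f[:-4]+".npy",d); return p,d
E
python3 - <<'E'
from h import *
for n in("top","side"):
    grab(n,n+"0.png"); c,R,t=cal(n); print(n,-R.T@t,R[2],c["fx"],c["k1"])
s=arm.sense(); print(s["time"],s["position"],s["eef_rot"],s["gripper_width"])
E
```

```text
pics
top [0.45718466 0.00439681 0.93834437] [ 0.17889761 -0.01648105 -0.98372965] 381.3496820024844 0.02502550890993237
side [0.32139832 0.82519891 0.72120639] [ 0.28613051 -0.75164118 -0.59427676] 488.9250651669027 -0.11077491517911034
0.1 [ 0.14350303 -0.63343087  0.24593985] [-7.44855276e-04  9.93797312e-01  1.11204006e-01 -1.30369458e-04] 0.08801040771220524
```

View pics/top0.png

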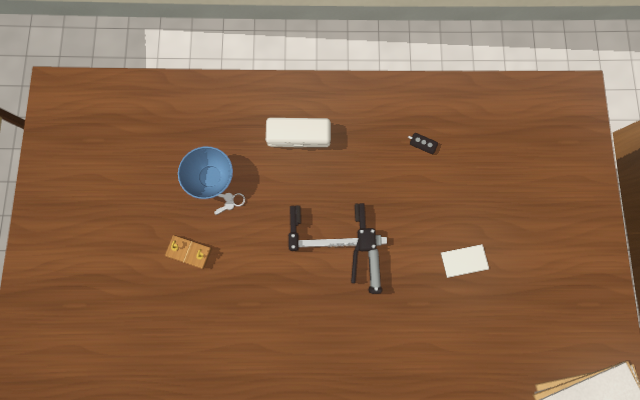

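View pics/side0.png

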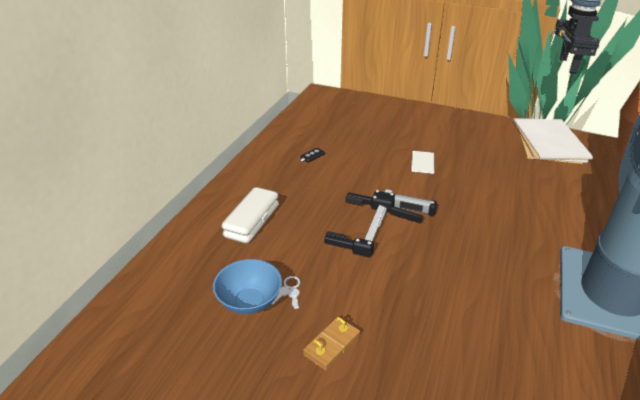

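Top view: +x is up and +y is left. The clamp's bar runs from (297,243) to (385,240), with the moving head at (293,242), the housing at (367,239) and the grip end at (375,290). The sheet is at (465,261) and the plaque at (188,251). The side view agrees. Next I measure them.

```bash
cat > m.py <<'E'
from h import *
def blob(n,mask,z,near):
    k,l,st,ce=cv2.connectedComponentsWithStats(mask.astype(np.uint8))
    i=min((i for i in range(1,k) if st[i,4]>60),key=lambda i:np.hypot(*(ce[i]-near)))
    v,u=np.nonzero(l==i); P=plane(n,np.c_[u,v],z)[:,:2]
    r=cv2.minAreaRect(P.astype(np.float32)*1000); return r,P,np.c_[u,v]
def rectdir(r):
    b=cv2.boxPoints(r); e=[b[1]-b[0],b[2]-b[1]]; d=max(e,key=np.linalg.norm); d=d/np.linalg.norm(d)
    return d if d[1]>0 else -d
def masks(p):
    h=cv2.cvtColor(p,cv2.COLOR_RGB2HSV).astype(int); H,S,V=h[...,0],h[...,1],h[...,2]
    return dict(white=(S<50)&(V>180),wood=(H>10)&(H<28)&(S>120)&(V>140),dark=(V<60)&(S<140),steel=(S<40)&(V>120))
E
python3 - <<'E'
from m import *
p=cv2.imread("pics/top0.png")[:,:,::-1]; d=np.load("pics/top0.npy"); M=masks(p)
for nm,m,z,nr in(("sheet","white",.005,(465,261)),("plaque","wood",.018,(188,251)),("bar","steel",.02,(325,243)),("head","dark",.034,(293,242)),("housing","dark",.034,(367,239))):
    r,P,uv=blob("top",M[m],z,np.array(nr)); C=cloud("top",uv,d); ok=C[:,2]>-.05
    print(nm,np.round(r[0],1),np.round(r[1],1),"dir",np.round(rectdir(r),3),"uvbox",uv.min(0),uv.max(0),"zmed",np.median(C[:,2]),"xy range",P.min(0).round(3),P.max(0).round(3))
g=np.stack(np.meshgrid(np.arange(270,410),np.arange(190,310)),-1).reshape(-1,2)
C=cloud("top",g,d)
print("console z",np.median(C[:,2]))
hi=C[(C[:,2]>.026)&(C[:,2]<.05)]; 
for x in np.arange(.28,.60,.01):
    s=hi[abs(hi[:,0]-x)<.005]; 
    if len(s): print(round(x,3),len(s),np.unique((s[:,1]*200).round()*5,return_counts=True)[0])
cv2.imwrite("pics/cr.png",cv2.resize(cv2.imread("pics/top0.png")[195:305,275:405],None,fx=6,fy=5.4,interpolation=cv2.INTER_CUBIC))
p2=cv2.imread("pics/side0.png")[:,:,::-1];M=masks(p2)
for nm,m,z,nr in(("sheet","white",.005,(423,161)),("plaque","wood",.018,(332,343))):
    r,P,uv=blob("side",M[m],z,np.array(nr)); print("side",nm,np.round(r[0],1),np.round(r[1],1),rectdir(r))
E
```

```text
sheet [ 477.7 -351.1] [ 60.7 104.4] dir [-0.196  0.981] uvbox [441 244] [488 277] zmed 0.004735128966279367 xy range [ 0.438 -0.407] [ 0.517 -0.295]
plaque [498.7 315.2] [96.3 53.1] dir [0.315 0.949] uvbox [164 235] [209 268] zmed 0.016907195465910907 xy range [0.46  0.263] [0.538 0.368]
bar [520.7 -20.3] [ 17.2 139.7] dir [-0.024  1.   ] uvbox [299 238] [357 246] zmed 0.019217553777061525 xy range [ 0.511 -0.09 ] [0.53  0.049]
head [553.3  59.6] [ 24.2 105. ] dir [-0.998  0.059] uvbox [289 206] [300 250] zmed 0.026399529633389818 xy range [0.501 0.047] [0.606 0.073]
housing [ 517.7 -106.3] [ 49.4 185.4] dir [-0.996  0.092] uvbox [352 204] [375 282] zmed 0.028534801941194676 xy range [ 0.427 -0.131] [ 0.611 -0.075]
console z -0.00030728282017022934
0.4 19 [-140. -135. -130. -125. -120.]
0.41 49 [-145. -140. -135. -130. -125. -120. -115.]
0.42 40 [-145. -140. -135. -130. -125. -120. -115.]
0.43 53 [-140. -135. -130. -125. -120.  -85.  -80.  -75.]
0.44 45 [-140. -135. -130. -125. -120.  -85.  -80.  -75.]
0.45 59 [-140. -135. -130. -125. -120.  -85.  -80.]
0.46 44 [-135. -130. -125. -12
[... 430 characters left out ...]
. -105. -100.  -95.  -90.   50.   55.
   60.   65.   70.   75.]
0.53 107 [-130. -125. -120. -115. -110. -105. -100.  -95.   50.   55.   60.   65.
   70.   75.]
0.54 106 [-130. -125. -120. -115. -110. -105. -100.  -95.  -90.   50.   55.   60.
   65.   70.   75.]
0.55 71 [-135. -130. -125. -120. -115. -110. -105. -100.  -95.   60.   65.]
0.56 14 [-110. -105. -100.   60.   70.]
0.57 24 [-110. -105. -100.  -95.  -90.   45.   50.   55.   60.   70.]
0.58 22 [-105. -100.  -95.  -90.   45.   50.   55.   60.   65.]
0.59 21 [-105. -100.  -90.   50.   55.   60.   65.   70.]
side sheet [ 477.9 -346.3] [ 58.4 110.5] [-0.18825173  0.98212075]
side plaque [492.7 352.5] [161.7  86. ] [0.29445657 0.9556648 ]
```

View pics/cr.png

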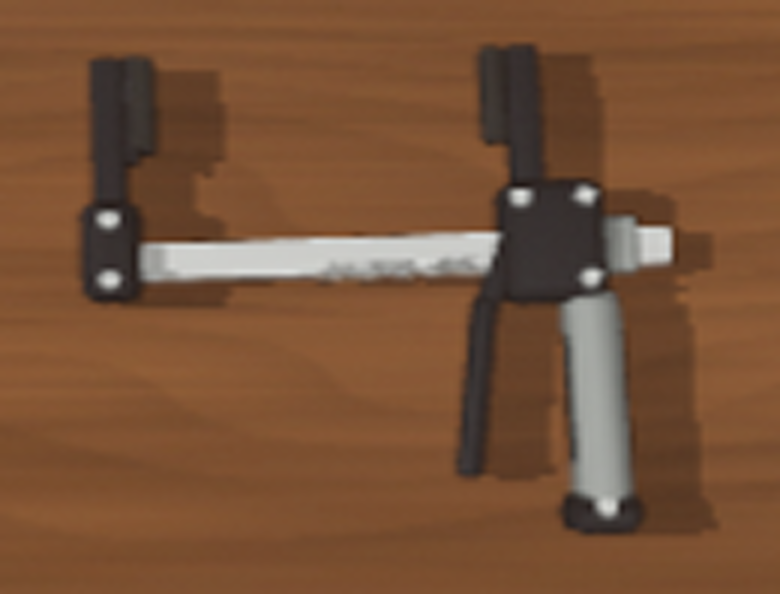

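The crop shows the housing corners at crop px (497,182)-(603,298), the head at (83,207)-(138,300) and the pads at the tips of both jaws. It also shows the blade at (465-495, 290-475) and the grip at (565-630, 290-530). Next: clamp pose and target offsets.

Run:
```python
from m import *
def cp(pts,z): pts=np.array(pts,float); return plane("top",np.c_[(pts[:,0]+.5)/6-.5+275,(pts[:,1]+.5)/5.4-.5+195],z)[:,:2]*1000
H=cp([(497,182),(603,180),(500,298),(603,298)],.034); print("housing",H.round(1),H.mean(0).round(1))
D=cp([(83,207),(138,207),(85,300),(138,300)],.034); print("head",D.round(1),D.mean(0).round(1))
p=cv2.imread("pics/top0.png")[:,:,::-1]; r,P,uv=blob("top",masks(p)["steel"],.02,np.array((325,243)))
us=np.unique(uv[:,0])[4:-3]; mid=np.array([(u,uv[uv[:,0]==u,1].mean()) for u in us]); L=plane("top",mid,.02)[:,:2]; a=np.polyfit(L[:,1],L[:,0],1); print("bar slope dx/dy",a)
print("fixed pad face",cp([(482,48),(482,140)],.026).round(1),"moving face",cp([(153,58),(153,150)],.026).round(1))
print("grip outer",cp([(622,330),(630,480)],.025).round(1),"blade outer",cp([(475,300),(458,470)],.028).round(1))
yaw=-np.arctan(a[0]); R=np.array([[np.cos(yaw),-np.sin(yaw)],[np.sin(yaw),np.cos(yaw)]])
o=H.mean(0)-R@[3,1]; 
o[0]=(a[0]*o[1]/1000+a[1])*1000
print("yaw",yaw,"origin",o,"head in clamp",(D.mean(0)-o)@R)
for n,q in(("seat",(62,86)),("sqz",(-54,-3.5))): print(n,(o+R@np.array(q)).round(1))
for n,c,m in(("bowl","b",0),): 
    h=cv2.cvtColor(p,cv2.COLOR_RGB2HSV); v,u=np.nonzero((h[...,0]>95)&(h[...,0]<125)&(h[...,1]>100)); k=(u<260)&(v>130)&(v<210); Q=plane("top",np.c_[u,v][k],.05); print("bowl",Q.min(0),Q.max(0))
print("keys",plane("top",[(215,212),(230,192),(244,200)],0.003))
```

```text
housing [[ 552.3  -89.9]
 [ 553.2 -132.1]
 [ 501.6  -90.2]
 [ 501.6 -130.7]] [ 527.2 -110.7]
head [[541.3  73.9]
 [541.3  52.3]
 [500.9  72.5]
 [500.8  51.8]] [521.1  62.6]
bar slope dx/dy [-0.03113287  0.51966763]
fixed pad face [[613.6 -85.7]
 [571.9 -85.1]] moving face [[608.9  47.4]
 [567.4  47. ]]
grip outer [[ 488.1 -139.2]
 [ 423.7 -140.5]] blade outer [[501.  -80.9]
 [428.1 -73.1]]
yaw 0.031122813139356054 origin [ 523.14887239 -111.81894686] head in clamp [  3.35140495 174.44135732]
seat [582.4 -23.9]
sqz [ 469.3 -117. ]
bowl [0.62454605 0.2116035  0.05      ] [0.74721342 0.33650113 0.05      ]
keys [[0.59588909 0.25745553 0.003     ]
 [0.64618402 0.22292239 0.003     ]
 [0.62600242 0.18756516 0.003     ]]
```

```bash
python3 -m creep '{"slide":[[3.9,-2,1.2],[3.9,-2,1.2],[3.9,-2,1.2],[3.9,-2,1.2],[3.9,-2,1.2]],"roll":[0,0,0,0,0]}' 8.8; python3 -m creep '{"slide":[[3.9,-2,1.2],[3.9,-2,1.2],[3.9,-2,1.2],[3.9,-2,1.2],[3.9,-2,1.2]],"roll":[0,0,0,0,0]}'; python3 -m creep '{"slide":[[0,0,0],[0,0,0],[0,0,0],[0,0,0],[0,0,0]],"roll":[-0.17,-0.17,-0.17,-0.17,-0.17]}'; python3 -m creep '{"slide":[[0,0,0],[0,0,0],[0,0,0],[0,0,0],[0,0,0]],"roll":[-0.17,-0.17,-0.17,-0.17,0]}'
```

```text
time: 0.72
position: [0.3125, -0.4921, 0.1861]
eef_rot: [-0.0, 0.994, 0.111, -0.0]
ft_force: [0.4, -0.0, -0.1]
gripper_width: 0.0881
grip_force: 0.0
time: 1.35
position: [0.4805, -0.3516, 0.126]
eef_rot: [-0.0, 0.994, 0.111, -0.0]
ft_force: [1.2, -1.6, -0.4]
gripper_width: 0.0878
grip_force: 0.0
time: 1.98
position: [0.4795, -0.3525, 0.1263]
eef_rot: [-0.0, 0.858, 0.513, -0.0]
ft_force: [-0.4, 0.2, -0.2]
gripper_width: 0.0879
grip_force: 0.0
time: 2.6
position: [0.4794, -0.3527, 0.1263]
eef_rot: [-0.0, 0.641, 0.768, 0.0]
ft_force: [0.7, 1.3, -0.4]
gripper_width: 0.0881
grip_force: 0.0
```

```bash
cat > go.py <<'E'
# python3 go.py x y z psi : remaining motion in tool axes (cm, rad)
import sys; from h import *; from scipy.spatial.transform import Rotation as Ro
x,y,z,psi=map(float,sys.argv[1:5]); s=arm.sense(); q=s["eef_rot"]; R=Ro.from_quat([q[1],q[2],q[3],q[0]]).as_matrix()
now=np.arctan2(R[1,0],R[0,0]); d=R.T@(np.array([x,y,z])-s["position"])*100
c,sn=np.cos(psi),np.sin(psi); v=np.array([x,y,z])-s["position"]
print("t",round(s["time"],2),"pos",np.round(s["position"],4),"psi",round(now,3),"down",R[2,2].round(4),"\nslide before roll",d.round(2),"after roll",np.round([100*(c*v[0]+sn*v[1]),100*(sn*v[0]-c*v[1]),-100*v[2]],2),"roll",round(now-psi,3),"w",round(s["gripper_width"],4),"F",np.round(s["ft_force"],1),"g",s["grip_force"],"q7",round(s["qpos"][6],2))
E
python3 go.py .478 -.350 .010 1.768
```

```text
t 2.6 pos [ 0.4794 -0.3527  0.1263] psi 1.751 down -1.0 
slide before roll [ 0.28 -0.08 11.63] after roll [ 0.29 -0.08 11.63] roll -0.017 w 0.0881 F [ 0.7  1.3 -0.4] g 0.0 q7 0.45
```

```bash
python3 -m creep '{"slide":[[0.3,-0.1,3],[0,0,3],[0,0,3],[0,0,2],[0,0,0.65]],"roll":[-0.017,0,0,0,0]}'; python3 -m creep '{"slide":[[0,0,0],[0,0,0],[0,0,0],[0,0,0],[0,0,0]],"roll":[0,0,0,0,0]}' 0; python3 -m creep '{"slide":[[0,0,0],[0,0,0],[0,0,-1.5],[0,0,-4],[0,0,-5]],"roll":[0,0,0,0,0]}'; python3 go.py .582 -.030 .10 1.60
```

```text
time: 3.22
position: [0.4778, -0.3495, 0.0091]
eef_rot: [-0.001, 0.634, 0.773, -0.0]
ft_force: [0.3, 0.9, 0.4]
gripper_width: 0.0879
grip_force: 0.0
time: 3.85
position: [0.4787, -0.3503, 0.011]
eef_rot: [0.001, 0.633, 0.774, -0.0]
ft_force: [-1.2, -0.1, 7.3]
gripper_width: 0.0586
grip_force: 30.0
time: 4.47
position: [0.4775, -0.3494, 0.1162]
eef_rot: [-0.001, 0.633, 0.774, -0.0]
ft_force: [0.2, -0.5, 0.6]
gripper_width: 0.0585
grip_force: 30.0
t 4.47 pos [ 0.4775 -0.3494  0.1162] psi 1.77 down -1.0 
slide before roll [29.24 16.57  1.65] after roll [31.62 11.38  1.62] roll 0.17 w 0.0585 F [ 0.2 -0.5  0.6] g 29.999992847442627 q7 0.45
```

```bash
python3 -m creep '{"slide":[[3.6,2.1,0],[3.6,2.1,0],[3.6,2.1,0],[3.7,2.1,0],[3.7,2.1,0]],"roll":[0,0,0,0,0]}'; python3 -m creep '{"slide":[[3.7,2.1,0],[3.7,2,0],[3.6,1.95,0],[0,0,0],[0,0,0]],"roll":[0,0,0,0.17,0]}' ; python3 go.py .582 -.030 .012 1.60
python3 - <<'E'
from m import *
p,d=grab("top","t1.png"); p2,_=grab("side","s1.png")
h=cv2.hconcat([cv2.imread("pics/t1.png")[120:320,200:480],cv2.imread("pics/s1.png")[120:320,280:520]])
cv2.imwrite("pics/v1.png",cv2.resize(h,None,fx=1.5,fy=1.5))
E
```

```text
time: 5.1
position: [0.5455, -0.1495, 0.116]
eef_rot: [0.0, 0.633, 0.774, 0.0]
ft_force: [0.2, -0.2, -0.8]
gripper_width: 0.0584
grip_force: 30.0
time: 5.72
position: [0.5827, -0.0306, 0.1158]
eef_rot: [0.0, 0.696, 0.718, -0.0]
ft_force: [0.0, -0.4, -0.4]
gripper_width: 0.0586
grip_force: 30.0
t 5.72 pos [ 0.5827 -0.0306  0.1158] psi 1.602 down -1.0 
slide before roll [ 0.07 -0.07 10.38] after roll [ 0.06 -0.07 10.38] roll 0.002 w 0.0586 F [ 0.  -0.4 -0.4] g 30.00063568353653 q7 -0.28
```

View pics/v1.png

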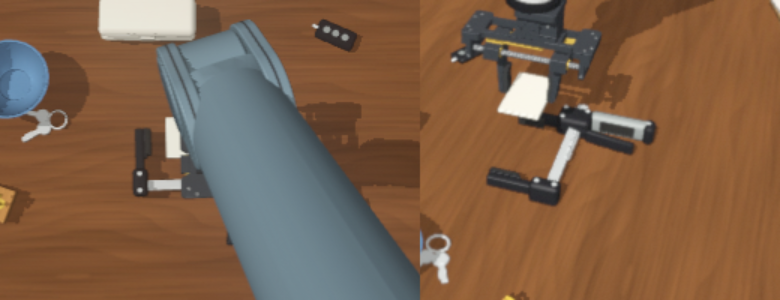

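The sheet hangs level in the fingers, above and between the jaws. Lower it and let go with a small opening, since the bar is close.

```bash
python3 -m creep '{"slide":[[0,0.1,3],[0,0,3],[0,0,2.5],[0,0,1.5],[0,0,0.5]],"roll":[0,0,0,0,0]}'; python3 -m creep '{"slide":[[0,0,0.05],[0,0,0],[0,0,0],[0,0,0],[0,0,0]],"roll":[0,0,0,0,0]}' 6.5; python3 -m creep '{"slide":[[0,0,0],[0,0,-1],[0,0,-3],[0,0,-4],[0,0,-4]],"roll":[0,0,0,0,0]}'; python3 go.py .4987 .315 .10 1.249
```

```text
time: 6.45
position: [0.5828, -0.0316, 0.0105]
eef_rot: [-0.001, 0.697, 0.717, -0.001]
ft_force: [-10.8, -2.2, 35.0]
gripper_width: 0.0588
grip_force: 30.0
time: 7.08
position: [0.5838, -0.0309, 0.0097]
eef_rot: [0.0, 0.697, 0.717, 0.0]
ft_force: [0.0, -0.5, 0.4]
gripper_width: 0.0651
grip_force: 0.0
time: 7.7
position: [0.5837, -0.0309, 0.1315]
eef_rot: [0.0, 0.697, 0.717, 0.0]
ft_force: [-0.1, -0.1, -0.2]
gripper_width: 0.0651
grip_force: 0.0
t 7.7 pos [ 0.5837 -0.0309  0.1315] psi 1.6 down -1.0 
slide before roll [34.82 -7.49  3.15] after roll [ 30.12 -19.     3.15] roll 0.351 w 0.0651 F [-0.1 -0.1 -0.2] g 0.0 q7 -0.28
```

```bash
python3 -m creep '{"slide":[[4.3,-1,0],[4.4,-1,0],[4.4,-0.9,0],[4.4,-0.9,0],[4.4,-0.9,0]],"roll":[0,0,0,0,0]}' 7.6; python3 -m creep '{"slide":[[4.4,-0.9,0],[4.3,-0.95,0],[4.2,-0.95,0],[0,0,0],[0,0,0]],"roll":[0,0,0,0.175,0.175]}' ; python3 go.py .4987 .315 .014 1.249
python3 - <<'E'
from m import *
p,d=grab("top","t2.png"); p2,_=grab("side","s2.png"); M=masks(p)
r,P,uv=blob("top",M["white"],.005,np.array((325,210))); print("sheet",r,rectdir(r),uv.min(0),uv.max(0))
r,P,uv=blob("top",M["steel"],.02,np.array((325,243)));print("bar",r,rectdir(r))
h=cv2.hconcat([cv2.imread("pics/t2.png")[150:320,130:410],cv2.imread("pics/s2.png")[210:380,240:440]])
cv2.imwrite("pics/v2.png",cv2.resize(h,None,fx=1.6,fy=1.6))
E
```

```text
time: 8.32
position: [0.5301, 0.188, 0.1305]
eef_rot: [0.0, 0.697, 0.717, 0.0]
ft_force: [0.5, -0.3, -0.1]
gripper_width: 0.076
grip_force: 0.0
time: 8.95
position: [0.4983, 0.3156, 0.1303]
eef_rot: [-0.0, 0.812, 0.583, 0.0]
ft_force: [-0.3, -0.3, 0.1]
gripper_width: 0.0761
grip_force: 0.0
t 8.95 pos [0.4983 0.3156 0.1303] psi 1.246 down -1.0 
slide before roll [-0.05  0.06 11.63] after roll [-0.04  0.06 11.63] roll -0.003 w 0.0761 F [-0.3 -0.3  0.1] g 0.0 q7 -1.21
sheet ((583.7642822265625, -32.51868438720703), (59.19660949707031, 103.77013397216797), 2.137629508972168) [-0.0372998  0.9993041] [312 205] [354 229]
bar ((520.5111083984375, -20.35247802734375), (17.25411033630371, 139.70431518554688), 1.554569125175476) [-0.02712879  0.99963206]
```

View pics/v2.png

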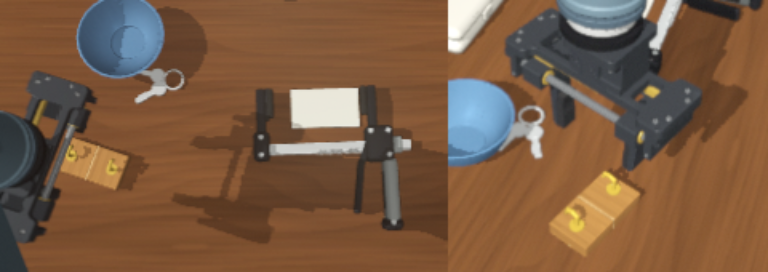

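The sheet lies flat and straight in the seat (about +2, -7 mm in its frame). The plaque is clear under the gripper. Now grasp it.

```bash
python3 -m creep '{"slide":[[0,0.1,3],[0,0,3],[0,0,3],[0,0,2],[0,0,0.75]],"roll":[0,0,0,0,0]}'; python3 -m creep '{"slide":[[0,0,0],[0,0,0],[0,0,0],[0,0,0],[0,0,0]],"roll":[0,0,0,0,0]}' 0; python3 -m creep '{"slide":[[0,0,0],[0,0,-1.5],[0,0,-3],[0,0,-4],[0,0,-4]],"roll":[0,0,0,0,0]}'; python3 go.py .584 -.035 .10 1.60
```

```text
time: 9.68
position: [0.4993, 0.3142, 0.0114]
eef_rot: [-0.0, 0.811, 0.586, -0.001]
ft_force: [-0.3, -0.2, 0.7]
gripper_width: 0.0759
grip_force: 0.0
time: 10.3
position: [0.5001, 0.3149, 0.0131]
eef_rot: [0.0, 0.811, 0.585, 0.001]
ft_force: [-1.2, -0.4, 6.4]
gripper_width: 0.0518
grip_force: 30.0
time: 10.92
position: [0.4995, 0.3142, 0.139]
eef_rot: [0.0, 0.811, 0.585, -0.0]
ft_force: [0.9, 0.4, -2.1]
gripper_width: 0.0517
grip_force: 30.0
t 10.93 pos [0.4995 0.3142 0.139 ] psi 1.25 down -1.0 
slide before roll [-30.47  19.04   3.91] after roll [-35.15   7.43   3.9 ] roll -0.35 w 0.0517 F [ 0.9  0.4 -2.1] g 29.99988466501236 q7 -1.2
```

```bash
python3 -m creep '{"slide":[[-3.8,2.4,0],[-3.8,2.4,0],[-3.8,2.4,0],[-3.8,2.4,0],[-3.8,2.4,0]],"roll":[0,0,0,0,0]}'; python3 -m creep '{"slide":[[-3.8,2.3,0.5],[-3.8,2.3,0.5],[-3.8,2.3,0.5],[0,0,0],[0,0,0]],"roll":[0,0,0,-0.175,-0.175]}' ; python3 go.py .584 -.034 .0185 1.60
```

```text
time: 11.55
position: [0.5538, 0.0947, 0.138]
eef_rot: [0.0, 0.811, 0.585, 0.0]
ft_force: [-0.4, -0.0, -1.9]
gripper_width: 0.0514
grip_force: 30.0
time: 12.18
position: [0.5829, -0.0346, 0.1228]
eef_rot: [0.0, 0.695, 0.719, -0.0]
ft_force: [-0.4, -0.6, 0.0]
gripper_width: 0.0517
grip_force: 30.0
t 12.18 pos [ 0.5829 -0.0346  0.1228] psi 1.604 down -1.0 
slide before roll [ 0.06  0.11 10.43] after roll [ 0.06  0.11 10.43] roll 0.004 w 0.0517 F [-0.4 -0.6  0. ] g 29.99596506357193 q7 -0.27
```

```bash
python3 -m creep '{"slide":[[0,0.1,3],[0.05,0,3],[0,0,2.4],[0,0,1.5],[0,0,0.5]],"roll":[0,0,0,0,0]}'; python3 -m creep '{"slide":[[0,0,0],[0,0,0],[0,0,0],[0,0,0],[0,0,0]],"roll":[0,0,0,0,0]}' 6.0; python3 -m creep '{"slide":[[0,0,-0.5],[0,0,-2],[0,0,-3],[0,0,-3],[0,0,-3]],"roll":[0,0,0,0,0]}'; python3 go.py .468 -.118 .10 0.03
```

```text
time: 12.8
position: [0.5837, -0.0332, 0.018]
eef_rot: [-0.0, 0.697, 0.717, -0.0]
ft_force: [-9.6, 0.3, 32.6]
gripper_width: 0.0519
grip_force: 30.0
time: 13.42
position: [0.5841, -0.0331, 0.0183]
eef_rot: [0.0, 0.697, 0.717, 0.0]
ft_force: [0.3, -0.5, -0.0]
gripper_width: 0.0599
grip_force: 0.0
time: 14.05
position: [0.5843, -0.0331, 0.1357]
eef_rot: [0.0, 0.697, 0.717, 0.0]
ft_force: [-0.1, 0.1, 0.5]
gripper_width: 0.0599
grip_force: 0.0
t 14.05 pos [ 0.5843 -0.0331  0.1357] psi 1.6 down -1.0 
slide before roll [ -8.15 -11.88   3.55] after roll [-11.88   8.14   3.57] roll 1.57 w 0.0599 F [-0.1  0.1  0.5] g 0.0 q7 -0.27
```

```bash
python3 -m creep '{"slide":[[-2.7,-4,0],[-2.7,-4,0],[-2.7,-3.9,0],[0,0,0],[0,0,0]],"roll":[0,0,0,0.175,0.175]}' 8.81;  python3 -m creep '{"slide":[[0,0,0],[0,0,0],[0,0,0],[0,0,0],[0,0,0]],"roll":[0.175,0.175,0.175,0.175,0.175]}'; python3 -m creep '{"slide":[[0,0,0],[0,0,0],[0,0,0],[0,0,0],[0,0,0]],"roll":[0.175,0.17,0,0,0]}'; python3 go.py .4685 -.1155 .0115 0.03
python3 - <<'E'
from m import *
p,d=grab("top","t3.png"); p2,_=grab("side","s3.png"); M=masks(p)
h=cv2.hconcat([cv2.imread("pics/t3.png")[150:320,200:440],cv2.imread("pics/s3.png")[110:280,300:500]])
cv2.imwrite("pics/v3.png",cv2.resize(h,None,fx=1.8,fy=1.8))
E
```

```text
time: 14.68
position: [0.4674, -0.1183, 0.1346]
eef_rot: [0.001, 0.813, 0.582, 0.0]
ft_force: [0.2, 1.4, -0.1]
gripper_width: 0.0879
grip_force: 0.0
time: 15.3
position: [0.4679, -0.1173, 0.1345]
eef_rot: [0.0, 0.983, 0.184, 0.001]
ft_force: [-0.5, -0.6, 0.1]
gripper_width: 0.0882
grip_force: 0.0
time: 15.92
position: [0.4675, -0.1175, 0.1334]
eef_rot: [-0.0, 1.0, 0.016, 0.0]
ft_force: [0.7, 0.4, -0.8]
gripper_width: 0.0877
grip_force: 0.0
t 15.93 pos [ 0.4675 -0.1175  0.1334] psi 0.032 down -1.0 
slide before roll [ 0.1  -0.2  12.19] after roll [ 0.11 -0.2  12.19] roll 0.002 w 0.0877 F [ 0.7  0.4 -0.8] g 0.0 q7 -1.44
```

View pics/v3.png

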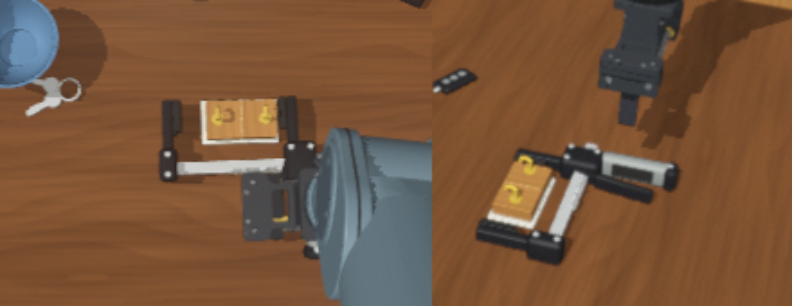

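The plaque sits squarely on the sheet by the fixed pad, hooks up. Lower the open fingers over grip and blade.

```bash
python3 -m creep '{"slide":[[0.1,-0.2,3],[0,0,3],[0,0,3],[0,0,2.2],[0,0,0.9]],"roll":[0,0,0,0,0]}'; python3 -m creep '{"slide":[[0,0,0],[0,0.2,0],[0,0,0],[0,0,0],[0,0,0]],"roll":[0,0,0,0,0]}' ; python3 go.py .4685 -.118 .0115 0.03
```

```text
time: 16.65
position: [0.4677, -0.1154, 0.0111]
eef_rot: [-0.0, 1.0, 0.015, -0.001]
ft_force: [-0.6, 0.0, -0.0]
gripper_width: 0.088
grip_force: 0.0
time: 17.27
position: [0.4686, -0.1175, 0.0125]
eef_rot: [0.0, 1.0, 0.015, 0.0]
ft_force: [0.2, -0.2, 1.0]
gripper_width: 0.0882
grip_force: 0.0
t 17.27 pos [ 0.4686 -0.1175  0.0125] psi 0.03 down -1.0 
slide before roll [-0.01  0.05  0.1 ] after roll [-0.01  0.05  0.1 ] roll -0.0 w 0.0882 F [ 0.2 -0.2  1. ] g 0.0 q7 -1.47
```

```bash
Z='x'; python3 -m creep '{"slide":[[0,0,0],[0,0,0],[0,0,0],[0,0,0],[0,0,0]],"roll":[0,0,0,0,0]}' 0
python3 - <<'E'
from m import *
p,d=grab("side","s4.png"); p,d=grab("top","t4.png")
r,P,uv=blob("top",masks(p)["dark"],.034,np.array((293,242))); print("head",np.round(r[0],1))
E
python3 -m creep '{"slide":[[0,0,0],[0,0,0],[0,0,0],[0,0,0],[0,0,0]],"roll":[0,0,0,0,0]}' 8.81;  python3 - <<'E'
from m import *
p,d=grab("side","s5.png"); p,d=grab("top","t5.png")
r,P,uv=blob("top",masks(p)["dark"],.034,np.array((293,242))); print("head",np.round(r[0],1))
h=cv2.hconcat([cv2.imread("pics/s4.png")[130:280,300:500],cv2.imread("pics/s5.png")[130:280,300:500]])
cv2.imwrite("pics/v4.png",cv2.resize(h,None,fx=2,fy=2))
E
```

```text
time: 17.9
position: [0.4682, -0.1185, 0.0121]
eef_rot: [0.0, 1.0, 0.015, -0.0]
ft_force: [-2.4, 0.3, -2.1]
gripper_width: 0.0401
grip_force: 20.8
head [558.3  52.6]
time: 18.62
position: [0.4684, -0.1178, 0.0123]
eef_rot: [0.0, 1.0, 0.015, -0.0]
ft_force: [0.2, -0.6, -0.0]
gripper_width: 0.0868
grip_force: 0.0
head [558.3  52.6]
```

View pics/v4.png

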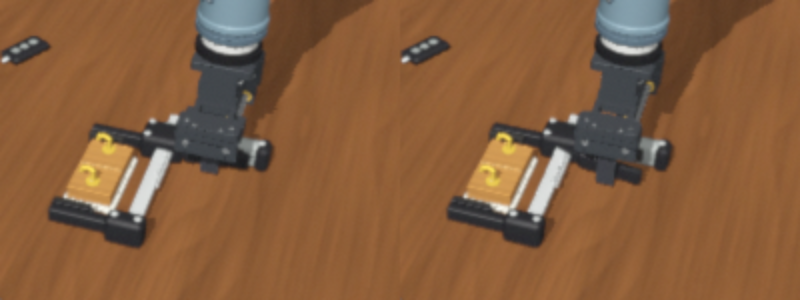

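The stroke works: the trigger squeezed fully, then let out, and the head came in about 7 mm. Continue pumping, checking each width.

```bash
cat > look.py <<'E'
from m import *
p,d=grab("top","tl.png"); M=masks(p)
k,l,st,ce=cv2.connectedComponentsWithStats(M["dark"].astype(np.uint8))
r,P,uv=blob("top",M["dark"],.034,np.array((300,225))); print("head",np.round(r[0],1),np.round(r[1],1))
r,P,uv=blob("top",M["wood"],.023,np.array((325,212))); print("plaque",np.round(r[0],1),np.round(r[1],1),rectdir(r),"y",P.min(0)[1].round(4),P.max(0)[1].round(4))
r,P,uv=blob("top",M["steel"],.02,np.array((330,243))); print("bar",rectdir(r))
s=arm.sense(); print(s["time"],s["gripper_width"],s["grip_force"])
E
python3 -m creep '{"slide":[[0,0,0],[0,0,0],[0,0,0],[0,0,0],[0,0,0]],"roll":[0,0,0,0,0]}' 0;python3 -m creep '{"slide":[[0,0,0],[0,0,0],[0,0,0],[0,0,0],[0,0,0]],"roll":[0,0,0,0,0]}' 8.81; python3 -m creep '{"slide":[[0,0,0],[0,0,0],[0,0,0],[0,0,0],[0,0,0]],"roll":[0,0,0,0,0]}' 0;python3 -m creep '{"slide":[[0,0,0],[0,0,0],[0,0,0],[0,0,0],[0,0,0]],"roll":[0,0,0,0,0]}' 8.81;  python3 look.py
```

```text
time: 19.35
position: [0.4681, -0.1182, 0.0121]
eef_rot: [0.0, 1.0, 0.015, -0.0]
ft_force: [-1.2, -1.2, -1.9]
gripper_width: 0.0407
grip_force: 14.5
time: 19.98
position: [0.4685, -0.1178, 0.0123]
eef_rot: [0.0, 1.0, 0.015, 0.0]
ft_force: [-0.0, 1.0, -0.1]
gripper_width: 0.0873
grip_force: 0.0
time: 20.6
position: [0.4681, -0.1183, 0.0121]
eef_rot: [0.0, 1.0, 0.015, -0.0]
ft_force: [-1.4, -0.4, -1.7]
gripper_width: 0.0399
grip_force: 9.5
time: 21.22
position: [0.4685, -0.1177, 0.0123]
eef_rot: [0.0, 1.0, 0.015, 0.0]
ft_force: [-0.2, -0.2, 0.2]
gripper_width: 0.0876
grip_force: 0.0
head [565.3  38.3] [ 24.2 105.8]
plaque [584.6 -35. ] [51.3 92.4] [-0.00268757  0.9999964 ] y -0.0812 0.0113
bar [-2.1076195e-04  9.9999994e-01]
21.275 0.08784830216701592 0.0
```

Run:
```python
from m import *
for f in("top0","tl"):
    p=cv2.imread(f"pics/{f}.png")[:,:,::-1]; r,P,uv=blob("top",masks(p)["steel"],.02,np.array((325,243))); us=np.unique(uv[:,0])[4:-3]
    L=plane("top",np.array([(u,uv[uv[:,0]==u,1].mean()) for u in us]),.02)[:,:2]; a=np.polyfit(L[:,1],L[:,0],1); print(f,a,"x at y=0",a[1],"y",L[:,1].min(),L[:,1].max())
h=cv2.imread("pics/tl.png")[190:310,270:420]
cv2.imwrite("pics/v5.png",cv2.resize(h,None,fx=5,fy=4.9,interpolation=cv2.INTER_CUBIC))
```

```text
top0 [-0.03113287  0.51966763] x at y=0 0.5196676281141623 y -0.08260072671693842 0.03978142095989847
tl [-0.00630282  0.53031387] x at y=0 0.5303138655951996 y -0.08516435920278465 0.020685458481892703
```

View pics/v5.png

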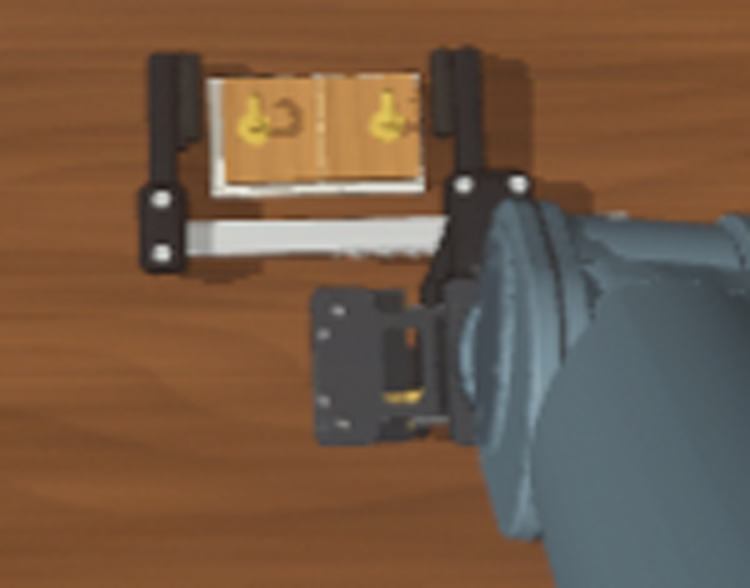

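The bar came in about 20 mm, but each stroke pushes the clamp some 3.5 mm in +x and it has turned by -0.025 rad. I'll drag it back while squeezed.

```bash
python3 -m creep '{"slide":[[0,0,0],[0,0,0],[0,0,0],[0,0,0],[0,0,0]],"roll":[0,0,0,0,0]}' 0;python3 -m creep '{"slide":[[0,0,0],[-0.3,0,0],[-0.3,0,0],[-0.3,0,0],[-0.3,0,0]],"roll":[0,-0.01,-0.01,-0.01,0]}'; python3 -m creep '{"slide":[[0,0,0],[0,0,0],[0,0,0],[0.7,0,0],[0.7,0,0]],"roll":[0,0,0,0.015,0.015]}' 8.81;  python3 look.py;  python3 - <<'E'
from m import *
p=cv2.imread("pics/tl.png")[:,:,::-1]; r,P,uv=blob("top",masks(p)["steel"],.02,np.array((325,243))); us=np.unique(uv[:,0])[4:-3]
L=plane("top",np.array([(u,uv[uv[:,0]==u,1].mean()) for u in us]),.02)[:,:2]; a=np.polyfit(L[:,1],L[:,0],1); print(a)
E
```

```text
time: 21.9
position: [0.468, -0.1183, 0.0121]
eef_rot: [0.0, 1.0, 0.015, -0.0]
ft_force: [-0.8, 0.2, -0.9]
gripper_width: 0.0401
grip_force: 4.3
time: 22.52
position: [0.4566, -0.1179, 0.0123]
eef_rot: [-0.0, 1.0, 0.03, 0.0]
ft_force: [1.8, -0.2, -4.2]
gripper_width: 0.0379
grip_force: 29.5
time: 23.15
position: [0.4707, -0.1174, 0.0121]
eef_rot: [0.0, 1.0, 0.014, -0.0]
ft_force: [-0.2, 0.1, 0.2]
gripper_width: 0.0859
grip_force: 0.0
head [552.2  34.7] [ 22.8 102.6]
plaque [584.6 -35. ] [51.3 92.4] [-0.00268757  0.9999964 ] y -0.0812 0.0113
bar [5.3928088e-05 1.0000000e+00]
23.2 0.08742725713526067 0.0
[-0.03282198  0.5184522 ]
```

The clamp is back in its original pose (slope -0.033, x 0.518). Two more strokes with the small pull-back.

```bash
python3 -m creep '{"slide":[[0,0,0],[0,0,0],[0,0,0],[0,0,0],[0,0,0]],"roll":[0,0,0,0,0]}' 0;python3 -m creep '{"slide":[[0,0,0],[-0.2,0,0],[-0.2,0,0],[0,0,0],[0,0,0]],"roll":[0,-0.01,0,0,0]}'; python3 -m creep '{"slide":[[0,0,0],[0,0,0],[0,0,0],[0.2,0,0],[0.2,0,0]],"roll":[0,0,0,0.01,0]}' 8.81;  python3 look.py
```

```text
time: 23.82
position: [0.47, -0.1181, 0.0121]
eef_rot: [0.0, 1.0, 0.015, -0.0]
ft_force: [-2.3, -0.1, -0.0]
gripper_width: 0.0405
grip_force: 29.2
time: 24.45
position: [0.4665, -0.1176, 0.0122]
eef_rot: [0.0, 1.0, 0.02, 0.0]
ft_force: [0.8, -0.2, -4.2]
gripper_width: 0.0401
grip_force: 29.4
time: 25.08
position: [0.4703, -0.1176, 0.0122]
eef_rot: [0.0, 1.0, 0.015, -0.0]
ft_force: [-0.4, -0.4, -0.5]
gripper_width: 0.0872
grip_force: 0.0
head [552.2  27.6] [ 22.8 102.7]
plaque [585.9 -36.2] [48.9 94.7] [-4.5511679e-04  9.9999994e-01] y -0.0835 0.0112
bar [1.3248986e-05 1.0000000e+00]
25.125 0.08779917601111659 0.0
```

```bash
python3 -m creep '{"slide":[[0,0,0],[0,0,0],[0,0,0],[0,0,0],[0,0,0]],"roll":[0,0,0,0,0]}' 5.2;python3 -m creep '{"slide":[[0,0,0],[0,0,0],[0,0,0],[0,0,0],[0,0,0]],"roll":[0,0,0,0,0]}' 4.6; python3 -m creep '{"slide":[[0,0,0],[0,0,0],[0,0,0],[0,0,0],[0,0,0]],"roll":[0,0,0,0,0]}' 4.2;  python3 -m creep '{"slide":[[0,0,0],[0,0,0],[0,0,0],[0,0,0],[0,0,0]],"roll":[0,0,0,0,0]}' 3.8; python3 look.py
```

```text
time: 25.75
position: [0.4702, -0.1174, 0.0121]
eef_rot: [0.0, 1.0, 0.015, -0.0]
ft_force: [-1.2, 1.0, -1.1]
gripper_width: 0.0519
grip_force: 4.5
time: 26.38
position: [0.4701, -0.1176, 0.0121]
eef_rot: [0.0, 1.0, 0.015, -0.0]
ft_force: [-2.0, -2.2, -2.8]
gripper_width: 0.046
grip_force: 6.7
time: 27.0
position: [0.4704, -0.1172, 0.0122]
eef_rot: [-0.0, 1.0, 0.015, -0.0]
ft_force: [-2.7, 0.1, -3.0]
gripper_width: 0.0421
grip_force: 12.5
time: 27.62
position: [0.4705, -0.1172, 0.0122]
eef_rot: [-0.0, 1.0, 0.015, 0.0]
ft_force: [-1.2, -0.1, -4.6]
gripper_width: 0.0405
grip_force: 29.7
head [555.8  23. ] [ 21.8 105.3]
plaque [588.3 -38.7] [49.  95.1] [-0.00117377  0.9999993 ] y -0.0862 0.0088
bar [3.3041186e-05 1.0000000e+00]
27.675 0.04084957767833093 29.750213645165786
```

```bash
python3 -m creep '{"slide":[[0,0,0],[0,0,0],[0,0,0],[0,0,0],[0,0,0]],"roll":[0,0,0,0,0]}' 8.81; python3 -m creep '{"slide":[[0,0,0],[0,0,0],[0,0,0],[0,0,0],[0,0,0]],"roll":[0,0,0,0,0]}' 5.5;python3 -m creep '{"slide":[[0,0,0],[0,0,0],[0,0,0],[0,0,0],[0,0,0]],"roll":[0,0,0,0,0]}' 5.0; python3 -m creep '{"slide":[[0,0,0],[0,0,0],[0,0,0],[0,0,0],[0,0,0]],"roll":[0,0,0,0,0]}' 4.5;  python3 -m creep '{"slide":[[0,0,0],[0,0,0],[0,0,0],[0,0,0],[0,0,0]],"roll":[0,0,0,0,0]}' 4.0; python3 look.py
```

```text
time: 28.3
position: [0.4704, -0.1177, 0.0123]
eef_rot: [0.0, 1.0, 0.015, -0.0]
ft_force: [-0.1, -0.1, -0.4]
gripper_width: 0.0872
grip_force: 0.0
time: 28.92
position: [0.4702, -0.1174, 0.0121]
eef_rot: [0.0, 1.0, 0.015, -0.0]
ft_force: [-0.6, 1.1, -1.2]
gripper_width: 0.0557
grip_force: 9.8
time: 29.55
position: [0.4701, -0.1176, 0.0121]
eef_rot: [0.0, 1.0, 0.015, -0.0]
ft_force: [-2.3, -0.6, -2.6]
gripper_width: 0.0502
grip_force: 18.4
time: 30.18
position: [0.4705, -0.1172, 0.0122]
eef_rot: [-0.0, 1.0, 0.015, 0.0]
ft_force: [-2.4, -1.3, -5.6]
gripper_width: 0.0453
grip_force: 27.1
time: 30.8
position: [0.4704, -0.1172, 0.0122]
eef_rot: [-0.0, 1.0, 0.015, -0.0]
ft_force: [-1.8, 0.3, -4.9]
gripper_width: 0.0434
grip_force: 30.0
head [559.5  19.3] [ 20.3 103. ]
plaque [593.2 -43.3] [49.1 94.6] [-0.00125723  0.99999917] y -0.0906 0.004
bar [5.06879e-05 1.00000e+00]
30.85 0.04410414196687617 29.992343650083058
```

Run:
```python
from m import *
p2,_=grab("side","s6.png")
p=cv2.imread("pics/tl.png")[:,:,::-1]; M=masks(p); r,P,uv=blob("top",M["steel"],.02,np.array((325,243))); us=np.unique(uv[:,0])[4:-3]
L=plane("top",np.array([(u,uv[uv[:,0]==u,1].mean()) for u in us]),.02)[:,:2]; print(np.polyfit(L[:,1],L[:,0],1))
a=cv2.resize(cv2.imread("pics/tl.png")[195:275,290:390],None,fx=4,fy=4,interpolation=2); b=cv2.resize(cv2.imread("pics/s6.png")[170:250,300:400],None,fx=4,fy=4,interpolation=2)
cv2.imwrite("pics/v6.png",cv2.hconcat([a,b]))
```

```text
[-0.01639037  0.5253077 ]
```

View pics/v6.png

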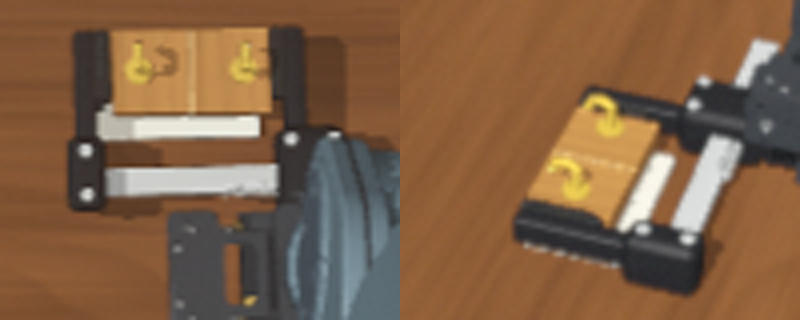

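Both pads bear on the plaque (left crop, pad faces at px 110 and 272). It lies flat and the sheet is still under it. One numeric check of offsets and heights before handing in.

Run:
```python
from m import *
p=cv2.imread("pics/tl.png")[:,:,::-1]; d=np.load("pics/tl.npy"); M=masks(p)
r,P,uv=blob("top",M["white"],.005,np.array((335,226))); print("sheet strip",P.min(0),P.max(0),uv.min(0),uv.max(0),rectdir(r))
r,P,uv=blob("top",M["wood"],.023,np.array((335,212))); C=cloud("top",uv,d); k=(C[:,2]>.015)&(C[:,2]<.03); C=C[k]
A=np.c_[C[:,:2]-C[:,:2].mean(0),np.ones(len(C))]; print("plaque top z fit",np.linalg.lstsq(A,C[:,2],rcond=None)[0],"x",np.percentile(C[:,0],[1,99]),"y",np.percentile(C[:,1],[1,99]))
s=arm.sense(); print(s["time"],s["gripper_width"],s["grip_force"],s["ft_force"])
```

```text
sheet strip [ 0.55360928 -0.08466953] [0.5708699  0.01129039] [315 222] [354 229] [1.2720959e-05 1.0000000e+00]
plaque top z fit [-0.00531913 -0.00143802  0.02244116] x [0.56864962 0.61824214] y [-0.08903255  0.00395915]
30.9 0.04349223662405076 29.991796806862112 [-1.08034702  0.49600413 -4.33532134]
```

```bash
python3 -c "
from station import arm
print(arm.finish_job())"
```

```text
the job is handed in; nothing more can be done
None
```

I handed the job in at about 31 s, with no verdict returned. The plaque is flat on the release sheet, hooks up and about 9 mm off centre across it (limit 15 mm). Both jaw pads bear on it and the trigger is still held at 30 N, which should press the jaws with about 42–60 N (estimated, not measured).

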